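# Turn the wrong-way-round knife in its dock

## Robot

A 7-joint arm with a two-finger parallel gripper is mounted at the origin on a cart in front of the work surface, level with it; the furniture and walls round the work are solid. World frame = base frame: x ahead of the robot, y to its left, z up, the work surface at z = 0. Lengths are in m, angles in rad, forces in N, time in s.
With the tool pointing down it reaches from about 0.4 to 0.9 m from the base axis. Payload 5.5 kg.
Tool frame: the origin (TCP) lies on the centre line of the jaws, within the pads' length; the fingertips stand 25 mm ahead of it and the grasp point (between the pads) lies 6 mm ahead of it (ctrl.tip_extent is the distance from the TCP to the fingertips, in m); z points along the fingers, y is the line along which they close (so a half turn about z gives the same grasp; the last joint's range is limited). The gripper opens to 92 mm and grips with 3 to 60 N. Pads are 19 mm wide; open, the fingers measure 130 mm over their backs; the gripper's body (75 mm by 190 mm) begins 47 mm behind the grasp point.
Start: joints at [-1.08, 0.501, -0.427, 1.55, 0.221, 1.138, -0.21], TCP at [0.147, 0.633, 0.252] pointing down, gripper open.
Joint ranges: [-2.88, 2.88], [-0.31, 2.03], [-1.54, 1.56], [0.2, 2.42], [-1.41, 4.55], [0.19, 2.02], [-2.57, 2.57]. Speed limits (rad/s): [2.57, 2.57, 3.14, 3.14, 3.14, 3.14, 3.14].

## Interface

Orientations are given as a unit quaternion [w, x, y, z].
In Python, from plant import ctrl, jaws, ik, get_image, calibration gives the robot as it stands. The module is installed in compiled form; this text tells all that it offers. Calls block until the motion is done:
- ctrl.move_to(position, orientation): joint-space move of the TCP to a pose.
- ctrl.movel(position, orientation=None, max_speed=0.15, f_stop=None): straight line of the TCP; orientation=None keeps the orientation; max_speed is the mean speed in m/s. With f_stop (N) it stops when the force on the tool has changed by that much, and returns True; else False.
- ctrl.goto_joints(angles): joint-space move.
- jaws.open_gripper() and jaws.close(force=None): open the fingers fully, or close them until they stop; force is the grip in N (None keeps the last).
- ctrl.pause(seconds).
- ik(position, orientation): joint angles nearest the present ones, or None.
- get_image(name): name is "side" or "top"; returns (picture, depth): 400x640x3 uint8, red, green, blue; 400x640 float32, m along the optical axis (not along the pixel's ray), 0 where there is no reading.
- calibration(name): a dict with "vertical_fov" (degrees; the focal length in pixels is half the picture's height over the tangent of half this angle, whatever the lens; pixels are square), "cx", "cy" (the principal point, pixels), "cam_to_world" (4x4, takes a point from camera to world coordinates). Camera axes: x right, y up, looking along -z (the intrinsics and any distortion apply to the point x, -y, -z); pixel columns grow to the right and rows downward; lengths in m; the calibration is good to about 2 mm. A picture is of the moment at which its call begins. calibration takes no time and is no camera call.
A pose or a line that the arm cannot do raises ctrl.IKError and nothing moves.
- ctrl.job_done(): hands the job in; it is judged then, once.
Readings, each from a call of its own:
- ctrl.get_time_s(): time.
- ctrl.get_joints(): joint angles.
- ctrl.get_dq(): joint speeds.
- ctrl.get_tau(): joint torques, N m.
- ctrl.get_ee_pos(): TCP position.
- ctrl.get_tool_rot(): TCP orientation.
- ctrl.get_contact_force(): force on the tool from outside, world axes, zero at the start.
- ctrl.get_ft_torque(): the same for the moment, N m.
- ctrl.get_width(): opening from 0.0 (shut) to 1.0 (fully open).
- ctrl.get_grasp_force(): force on a finger pad.
Only numpy, scipy, OpenCV 4.12 (cv2) and the standard library are available. Lean on these libraries where they do the work, as an engineer would, in place of code of your own. Each camera call takes 0.05 s, during which the arm holds its last target. There are 200 camera calls.

## Task

One of the three knives in the wooden knife dock was put away handle first, so its blade sticks out: draw it right out, lay it flat on the worktop and let go of it, then take it again from the other end and slide it back into its slot blade first until no blade shows and only the handle stands out. If the salt shaker stands in the way, move it aside first and leave it standing upright on the worktop; never let the knife hit it, and leave the other knives and everything else where they are.

Things in the scene. Friction and masses are not known exactly. Their poses are not given: they have to be found in the camera images.
- dock: Fixed pale wooden knife dock, 132 (x) x 190 (y) x 42 mm high; origin at the centre of its underside. Front face at x = -66 mm, facing its -x, with the mouths of three level tunnels whose centre lines run along x at y = -62, 0, +62 mm. Tunnels: 36 mm wide, 30 mm high, floor = the worktop, back wall 125 mm behind the mouth. Any may hold the wrong-way-round knife; the others hold correct knives.
- knife_mid (a point): The wrong-way-round knife (black handle, broad steel blade), lying flat: the point where handle and blade meet, half-way up, 9 mm above its underside. x points to the tip, z up. Blade: x = 0 to 112 mm, 26 mm wide with parallel edges up to x = 84 mm, 4 mm thick, level with this point, so 7 mm clear of the worktop. Handle: x = -108 to 0 mm, 24 mm wide, 18 mm thick.
- knife_tip (a point): Point on that knife near the blade's tip: 112 mm ahead (+x) of knife_mid, 10 mm to its -y side. Same axes.
- knife_butt (a point): Point at the end of that knife's handle: 108 mm behind (-x) knife_mid. Same axes.
- knife: The same wrong-way-round knife (about 0.12 kg, centre of mass about 16 mm behind knife_mid, in the handle); origin on its underside, 9 mm below knife_mid, same axes. At the start its handle lies in a tunnel and the whole blade sticks out of the mouth.
- knife_b: Another such knife, correctly in its tunnel, blade in and handle out; origin on its underside where handle and blade meet, x towards its tip. Same sizes. Leave it.
- knife_c: The third such knife, also correctly in its tunnel. Origin and axes as knife_b. Leave it.
- shaker_mid (a point): Salt shaker with grey cap, round, 44 mm in diameter (34 mm above z = 74 mm), 90 mm tall, about 0.1 kg, loose, standing in front of the dock, 170 to 220 mm from its front face. This point is its centre, 45 mm up. z up.
- salt_shaker: The same salt shaker; origin at the centre of its underside.
- mug: Cream mug, 78 mm in diameter, 100 mm high, with its handle 113 mm across; origin at the centre of its underside (of the whole outline). Loose; leave it.
- spice_jar: Spice jar with dark cap, 41 mm in diameter, 105 mm tall, origin under its centre. Loose; leave it.
- seed_jar: Spice jar with yellow cap, 42 mm in diameter, 106 mm tall, origin under its centre. Loose; leave it.
- egg_timer: Red and white egg timer, 56 mm in diameter, 56 mm tall, origin under its centre. Loose; leave it.
- tin: Food tin, 75 mm in diameter, 58 mm tall, origin under its centre. Loose; leave it.
- clip_jar_left: Clip-top glass jar, about 102 mm in diameter, 202 mm tall, fixed at the back left of the worktop; origin under its centre.
- foil_pouch: Black and white stand-up foil pouch, 46 (x) x 94 (y) x 104 mm, fixed at the front right; origin under its centre.
- pepper_mill: Dark wooden pepper mill, 58 mm in diameter, 160 mm tall, fixed in the back right corner; origin under its centre.
Things that resemble listed ones, but are neither listed nor needed, are in the scene too. What is shaped like the salt_shaker but blue is not meant.

How it is judged:
On the way:
1. the knife has been drawn right out of the dock and lies flat on the worktop, let go by the robot ((x of knife_tip in the frame of dock below -0.065 m or x of knife_tip in the frame of dock above 0.065 m or y of knife_tip in the frame of dock below -0.095 m or y of knife_tip in the frame of dock above 0.095 m) and (x of knife_butt in the frame of dock below -0.065 m or x of knife_butt in the frame of dock above 0.065 m or y of knife_butt in the frame of dock below -0.095 m or y of knife_butt in the frame of dock above 0.095 m) and height (world z) of knife_mid below 0.018 m and angle between knife_mid's own z axis and vertical below 0.12 rad and contact force between knife and the fingers below 0.1 N and linear speed of knife below 0.02 m/s), for 0.2 s.
At the end, for the whole second after the job is handed in: The knife lies at rest and flat (within 0.12 rad) in a dock tunnel, blade in and handle out, the joint of blade and handle not more than 8 mm in front of the dock's front face; the salt shaker stands upright (within 0.15 rad) at rest on the worktop ((y of knife_mid in the frame of dock between -0.08 and -0.044 m or y of knife_mid in the frame of dock between -0.018 and 0.018 m or y of knife_mid in the frame of dock between 0.044 and 0.08 m) and x of knife_mid in the frame of dock above -0.074 m and x of knife_tip in the frame of dock above 0.03 m and angle between the x axis of knife_mid and the x axis of dock, either way round below 0.15 rad and height (world z) of knife_mid below 0.018 m and angle between knife_mid's own z axis and vertical below 0.12 rad and linear speed of each of knife, salt_shaker below 0.02 m/s and angle between shaker_mid's own z axis and vertical below 0.15 rad and height (world z) of shaker_mid between 0.035 and 0.055 m); the robot touches nothing.
It fails at once if the knife hits the salt shaker (more than 1.5 N) (contact force between knife and salt_shaker above 1.5 N).
It fails at once if the salt shaker is knocked over (angle between salt_shaker's own z axis and vertical above 0.7 rad).
It fails at once if one of the correct knives is shifted by more than 20 mm (distance of any of knife_b, knife_c from where it was at the start of the episode above 0.02 m).
It fails at once if the mug, a spice jar, the egg timer or the tin is shifted by more than 30 mm or tipped ((distance of mug from where it was at the start of the episode above 0.03 m or angle between mug's own z axis and vertical above 0.3 rad) or (distance of spice_jar from where it was at the start of the episode above 0.03 m or angle between spice_jar's own z axis and vertical above 0.3 rad) or (distance of seed_jar from where it was at the start of the episode above 0.03 m or angle between seed_jar's own z axis and vertical above 0.3 rad) or (distance of egg_timer from where it was at the start of the episode above 0.03 m or angle between egg_timer's own z axis and vertical above 0.3 rad) or (distance of tin from where it was at the start of the episode above 0.03 m or angle between tin's own z axis and vertical above 0.3 rad)).
It also fails if it takes over 70 s, if anything falls off the work surface, if the arm or the gripper's body presses on something with over 40 N, if the wrist force passes 120 N, or if a joint passes its speed limit or range.

## Working session

There is one attempt and no reset: what is moved stays moved. The work goes in short steps, each a Python script; the robot and the scene stay as the last script left them, time stands still between calls to the robot, and variables do not carry over. Pictures are saved under pics/ and viewed, at most 10 in all, crops included, and the job is handed in when it is done.

```bash
ls; mkdir -p pics; cat > h.py <<'E'
import numpy as np, cv2
from plant import ctrl, jaws, ik, get_image, calibration
def world(name, d):
    c=calibration(name); h,w=d.shape
    f=h/2/np.tan(np.radians(c["vertical_fov"])/2)
    u,v=np.meshgrid(np.arange(w),np.arange(h))
    p=np.stack([(u-c["cx"])/f*d,-(v-c["cy"])/f*d,-d,np.ones_like(d)],-1)
    return (p@np.array(c["cam_to_world"]).T)[...,:3]
def ray(name,u,v,z,shape=(400,640)):
    c=calibration(name); f=shape[0]/2/np.tan(np.radians(c["vertical_fov"])/2); T=np.array(c["cam_to_world"])
    d=T[:3,:3]@np.array([(u-c["cx"])/f,-(v-c["cy"])/f,-1]); o=T[:3,3]
    return o+d*(z-o[2])/d[2]
def grab(name,tag):
    im,d=get_image(name); cv2.imwrite(f"pics/{tag}.png",im[:,:,::-1]); np.savez(f"{tag}.npz",im=im,d=d); return im,d
E
python3 - <<'E'
from h import *
for n in("top","side"):
    im,d=grab(n,n+"0"); print({k:v for k,v in calibration(n).items()})
    P=world(n,d); print(np.percentile(P[d>0],[1,50,99],axis=0), (d==0).mean())
print(ctrl.get_time_s(), ctrl.get_tool_rot())
E
```

```text
pics
{'vertical_fov': 50.507928049981174, 'cx': 324.2478199110316, 'cy': 204.26526125995508, 'cam_to_world': array([[-0.00277472,  0.98978521, -0.14253961,  0.38489532],
       [-0.99998493, -0.00342157, -0.00429316, -0.0161028 ],
       [-0.00473701,  0.14252555,  0.98977979,  1.10583238],
       [ 0.        ,  0.        ,  0.        ,  1.        ]])}
[[-1.64489687e-01 -4.11261178e-01 -9.17219640e-01]
 [ 5.37257194e-01  3.06710119e-04  1.37321605e-02]
 [ 9.07402410e-01  1.32398690e+00  5.74490534e-01]] 0.00411328125
{'vertical_fov': 42.46850600834022, 'cx': 321.2762725540128, 'cy': 198.508076494937, 'cam_to_world': array([[-0.97780624,  0.10991684, -0.17836266,  0.270634  ],
       [-0.20821355, -0.41520811,  0.88557854,  1.42972178],
       [ 0.02328238,  0.90306175,  0.42887925,  0.75610572],
       [ 0.        ,  0.        ,  0.        ,  1.        ]])}
[[-0.61068453 -0.46639726 -0.9003443 ]
 [ 0.54030341  0.17280543  0.16159273]
 [ 0.95605801  0.88670358  0.65830413]] 0.0141875
0.1 [-1.47756438e-04  1.13648120e-01  9.93520661e-01 -8.82690136e-04]
```

View pics/top0.png

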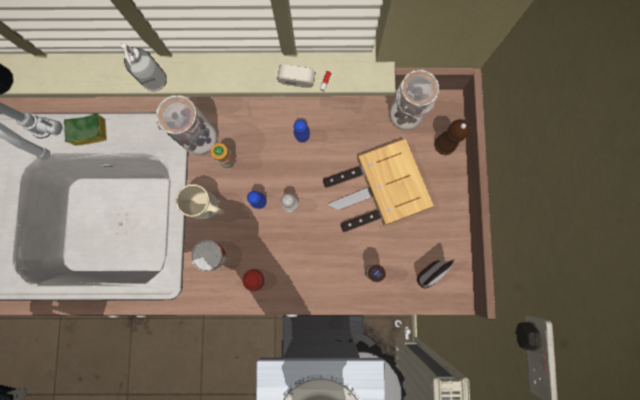

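View pics/side0.png

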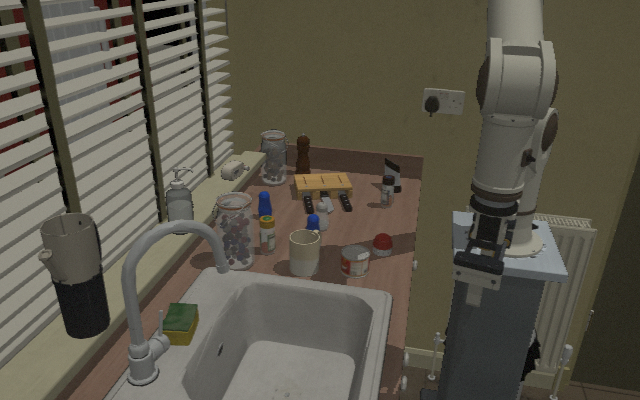

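Top view: the dock is at about (395,181). The only blade showing is in the middle tunnel, from (330,205) to (370,193), with black handles either side at (342,177) and (360,220). Salt shaker candidates are the grey-capped one at (289,202), a blue one at (257,199) and another blue one at (302,129), so I choose the grey one. In the side view the grey shaker is at (322,215).

```bash
python3 - <<'E'
from h import *
Z={n:np.load(n+"0.npz") for n in("top","side")}
im=Z["top"]["im"];d=Z["top"]["d"];P=world("top",d)
hsv=cv2.cvtColor(im,cv2.COLOR_RGB2HSV)
print("table z",[P[r,c].round(4).tolist() for r,c in((250,330),(280,330),(150,330))])
# dock top
roi=np.zeros(d.shape,bool);roi[135:228,350:440]=1
m=roi&(P[...,2]>.035)&(P[...,2]<.05)
m=cv2.morphologyEx(m.astype(np.uint8),cv2.MORPH_OPEN,np.ones((3,3)))
n,l,s,c=cv2.connectedComponentsWithStats(m);k=1+np.argmax(s[1:,4]);m=l==k
pts=P[m];r=cv2.minAreaRect((pts[:,:2]*1000).astype(np.float32));print("dock",r,"z",np.median(pts[:,2]),m.sum())
# blade
roi=np.zeros(d.shape,bool);roi[185:215,322:375]=1
S=hsv[...,1];V=hsv[...,2]
m=roi&(S<50)&(V>90)&(P[...,2]<.03)
m=cv2.morphologyEx(m.astype(np.uint8),cv2.MORPH_OPEN,np.ones((3,3)))>0
n,l,s,c=cv2.connectedComponentsWithStats(m.astype(np.uint8));k=1+np.argmax(s[1:,4]);m=l==k
pts=P[m];r=cv2.minAreaRect((pts[:,:2]*1000).astype(np.float32));print("blade",r,cv2.boxPoints(r),"z",np.median(pts[:,2]),m.sum())
# black handles
for name,(r0,r1,c0,c1) in dict(hA=(160,195,318,366),hB=(205,235,335,385)).items():
    roi=np.zeros(d.shape,bool);roi[r0:r1,c0:c1]=1
    m=roi&(V<70)&(P[...,2]>.01)&(P[...,2]<.03);pts=P[m];r=cv2.minAreaRect((pts[:,:2]*1000).astype(np.float32));print(name,r,np.median(pts[:,2]),m.sum())
# shaker: all tall things
for nm,(r0,r1,c0,c1) in dict(shaker=(188,215,275,303),blue=(185,215,243,270),blue2=(115,145,290,315)).items():
    q=P[r0:r1,c0:c1].reshape(-1,3);q=q[q[:,2]>.08];print(nm,(q[:,:2].min(0)+q[:,:2].max(0))/2,np.ptp(q,axis=0),q[:,2].max())
# side view shaker
P2=world("side",Z["side"]["d"]);q=P2[195:235,305:335].reshape(-1,3);q=q[(q[:,2]>.08)&(q[:,2]<.12)]
print("side shaker",q.min(0),q.max(0),len(q))
q=P2[165:205,285:360].reshape(-1,3);q=q[(q[:,2]>.035)&(q[:,2]<.05)];print("side dock",cv2.minAreaRect((q[:,:2]*1000).astype(np.float32)),np.median(q[:,2]))
# all objects >40mm tall on table
m=((P[...,2]>.035)&(P[...,0]>.3)&(P[...,0]<.85)&(abs(P[...,1])<.6)).astype(np.uint8)
n,l,s,c=cv2.connectedComponentsWithStats(m)
for k in range(1,n):
    if s[k,4]>40:
        q=P[l==k];print(c[k].round(),q.min(0).round(3),q.max(0).round(3))
cv2.imwrite("pics/crop0.png",cv2.resize(im[130:290,190:450,::-1],None,fx=3,fy=3,interpolation=cv2.INTER_CUBIC))
E
```

```text
table z [[0.4243, -0.0259, -0.0012], [0.3476, -0.0255, 0.0012], [0.6915, -0.0272, -0.0008]]
dock ((598.9373779296875, -194.0508575439453), (189.85107421875, 132.5266571044922), 20.600461959838867) z 0.04174615955966021 3748
blade ((555.6807250976562, -77.35337829589844), (29.13070297241211, 110.4409408569336), 21.56869125366211) [[ 521.8353    -31.354046]
 [ 562.4352   -134.06163 ]
 [ 589.5261   -123.35271 ]
 [ 548.9263    -20.645126]] z 0.009974373328146768 419
hA ((615.9617919921875, -58.25910186767578), (22.762216567993164, 101.43104553222656), 19.623136520385742) 0.017324768658231626 273
hB ((500.4539794921875, -104.28758239746094), (21.604835510253906, 103.46448516845703), 20.783164978027344) 0.01712016002510497 273
shaker [0.47162081 0.03779145] [0.17345097 0.10778849 1.02580904] 1.1058323797222964
blue [0.47544965 0.08066418] [0.18110866 0.19353395 1.02519705] 1.1058323797222964
blue2 [0.56562291 0.02380875] [0.36145518 0.07982309 1.02565548] 1.1058323797222964
side shaker [0.50683997 0.0694271  0.0800399 ] [0.56130315 0.28794303 0.1035929 ] 177
side dock ((625.487060546875, -230.84649658203125), (218.15284729003906, 239.90811157226562), 21.134248733520508) 0.04177317252035112
[560. 165.] [ 0.3   -0.413  0.035] [ 0.85  -0.016  1.106]
[248.  94.] [ 0.385 -0.275  0.035] [0.85  0.6   1.106]
[ 95. 126.] [ 0.385 -0.016  0.035] [0.78  0.6   1.106]
[301. 129.] [ 0.385 -0.016  0.036] [0.748 0.067 1.106]
[396. 181.] [ 0.385 -0.286  0.035] [ 0.708 -0.016  1.106]
[197. 202.] [ 0.385 -0.016  0.035] [0.579 0.346 1.106]
[256. 199.] [ 0.385 -0.016  0.036] [0.57  0.179 1.106]
[289. 202.] [0.522 0.057 0.035] [0.56  0.095 0.092]
[207. 255.] [ 0.374 -0.016  0.035] [0.448 0.317 1.106]
[436. 273.] [ 0.334 -0.319  0.035] [ 0.397 -0.016  1.106]
[376. 273.] [ 0.346 -0.153  0.036] [ 0.385 -0.016  1.106]
[253. 280.] [0.325 0.141 0.035] [0.374 0.191 0.061]
```

View pics/crop0.png

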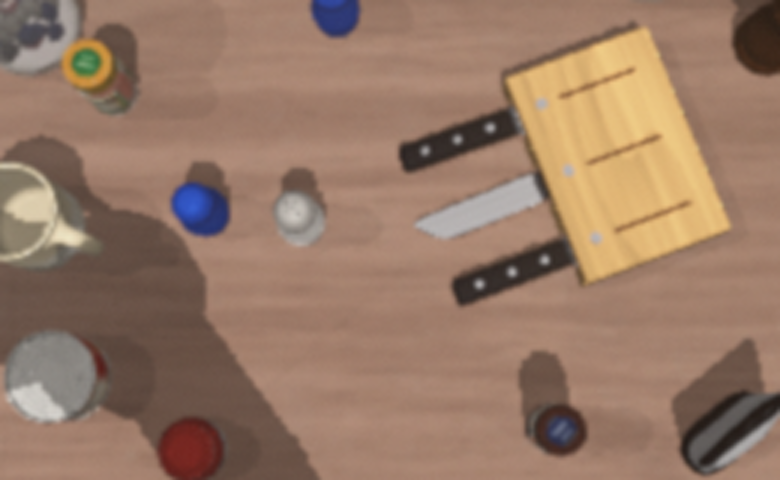

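The crop confirms the choices: the grey shaker is at crop (299,218) and the blade is in the middle tunnel, flanked by handles about 50 mm either side. The open jaws (130 mm over their backs) can't go squarely over the blade there. So I'll take the blade diagonally, draw it about 45 mm, and regrip it square beyond the other handles.

```bash
cat >> h.py <<'E'
A=np.radians(20.6); DC=np.array([.5989,-.1940]); DX=np.array([np.sin(A),-np.cos(A)]); DY=np.array([np.cos(A),np.sin(A)])
def D(x,y,z): return np.append(DC+x*DX+y*DY,z)          # dock frame -> world
def toD(p): r=np.asarray(p)[...,:2]-DC; return np.stack([r@DX,r@DY],-1)
from scipy.spatial.transform import Rotation as R
def q(v):                                                # tool down, closing line along world 2-vector v
    v=np.array(v)/np.linalg.norm(v); y=np.array([v[0],v[1],0]); z=np.array([0,0,-1.]); x=np.cross(y,z)
    a=R.from_matrix(np.stack([x,y,z],1)).as_quat(); return a[[3,0,1,2]]
def dq(deg): t=np.radians(deg); return q(np.sin(t)*DX+np.cos(t)*DY)  # closing line turned deg from dock y to dock x
def st(s=""): print(s,"t",round(ctrl.get_time_s(),2),"p",np.round(ctrl.get_ee_pos(),4),"w",round(ctrl.get_width(),3),"g",round(ctrl.get_grasp_force(),1),"F",np.round(ctrl.get_contact_force(),1))
E
python3 - <<'E'
from h import *
Z=np.load("top0.npz");d=Z["d"];P=world("top",d);ok=d>0
m=(ok&(P[...,2]>.03)&(P[...,2]<.3)&(P[...,0]>.3)&(P[...,0]<.8)&(P[...,1]<.4)&(P[...,1]>-.4)).astype(np.uint8)
n,l,s,c=cv2.connectedComponentsWithStats(m)
for k in range(1,n):
    if s[k,4]>40:
        q0=P[l==k];t=q0[q0[:,2]>q0[:,2].max()-.012]; print(c[k].round(),"top centre",((t.min(0)+t.max(0))/2).round(3),"size",np.ptp(t,axis=0).round(3),"zmax",q0[:,2].max().round(3))
Z=np.load("side0.npz");im=Z["im"];d=Z["d"];P=world("side",d)
q0=P[195:235,305:335].reshape(-1,3);q0=q0[(q0[:,2]>.076)&(q0[:,2]<.1)&(q0[:,1]<.11)];print("side shaker cap",q0.min(0).round(3),q0.max(0).round(3),len(q0))
b=(im[...,0]>90)&(d>0)&(P[...,2]>.002)&(P[...,2]<.03)&(np.abs(toD(P)[...,1])<.025)&(toD(P)[...,0]<-.08)&(toD(P)[...,0]>-.19)
print("side blade z",np.median(P[b],axis=0),b.sum(), np.median(toD(P[b]),axis=0))
for nm,p,o in [("shaker",[.541,.076,.05],q([1,0])),("shaker180",[.541,.076,.05],q([-1,0])),("diag",D(-.128,.001,.03),dq(-55)),("diag180",D(-.128,.001,.03),-dq(125)),("sq",D(-.19,0,.03),dq(0)),("sq180",D(-.19,0,.03),dq(180)),
  ("lay",[.445,.03,.03],q([0,1])),("lay180",[.445,.03,.03],q([0,-1])),("rg",[.568,.03,.03],q([0,1])),("rg180",[.568,.03,.03],q([0,-1]))]:
    j=ik(p,o); print(nm,None if j is None else np.round(j,2))
E
```

```text
[414. 102.] top centre [ 0.772 -0.231  0.191] size [0.056 0.077 0.012] zmax 0.197
[190. 128.] top centre [0.721 0.322 0.2  ] size [0.082 0.086 0.012] zmax 0.206
[384.  94.] top centre [ 0.799 -0.155  0.125] size [0.002 0.039 0.011] zmax 0.13
[474. 188.] top centre [ 0.7   -0.334  0.157] size [0.018 0.009 0.012] zmax 0.163
[301. 130.] top centre [0.732 0.049 0.087] size [0.029 0.03  0.012] zmax 0.093
[395. 181.] top centre [ 0.599 -0.194  0.043] size [0.219 0.185 0.012] zmax 0.049
[197. 202.] top centre [0.54  0.296 0.097] size [0.076 0.099 0.012] zmax 0.103
[256. 199.] top centre [0.551 0.162 0.086] size [0.03  0.032 0.012] zmax 0.092
[289. 202.] top centre [0.543 0.077 0.086] size [0.03  0.029 0.012] zmax 0.092
[207. 255.] top centre [0.411 0.279 0.056] size [0.073 0.075 0.012] zmax 0.062
[436. 273.] top centre [ 0.369 -0.28   0.101] size [0.055 0.066 0.012] zmax 0.107
[376. 273.] top centre [ 0.366 -0.134  0.104] size [0.039 0.04  0.012] zmax 0.11
[253. 280.] top centre [0.35  0.166 0.055] size [0.044 0.04  0.012] zmax 0.061
side shaker cap [0.525 0.069 0.076] [0.557 0.1   0.091] 71
side blade z [ 0.5473092  -0.07544595  0.01028466] 92 [-0.12936231 -0.00657485]
shaker [-0.24  0.57  0.07  1.96 -0.06  0.62 -0.13]
shaker180 [ 0.21  0.63 -0.5   1.94  0.46  0.69  2.56]
diag [ 0.11  0.62 -0.03  1.92  0.03  0.6   1.38]
diag180 [-0.43  0.74  0.68  1.94 -0.7   0.71 -1.15]
sq [-0.07  0.59  0.06  1.99 -0.06  0.56  0.39]
sq180 [-0.83  0.99  1.12  2.02 -1.15  0.97 -1.86]
lay [ 0.02  0.5  -0.17  2.19  0.18  0.46  1.28]
lay180 [-0.47  0.53  0.41  2.21 -0.44  0.48 -1.29]
rg [ 0.04  0.64 -0.18  1.9   0.19  0.62  1.32]
rg180 [-0.3   0.65  0.25  1.91 -0.26  0.62 -1.45]
```

The two views agree on the shaker: (0.543,0.077) with its top at 0.09 m. The blade is at z≈0.010 and the dock top at 0.042. Moving the shaker aside to (0.66,0.13).

```bash
python3 - <<'E'
from h import *
o=q([1,0]); s=np.array([.542,.077]); g=np.array([.665,.125])
ctrl.move_to([*s,.19],o); ctrl.movel([*s,.060],o,.25); st("at")
jaws.close(15); st("closed")
ctrl.movel([*s,.080],None,.2); ctrl.movel([*g,.080],None,.15); st("lifted")
print(ctrl.movel([*g,.0595],None,.05,f_stop=4)); jaws.open_gripper(); st("rel")
ctrl.movel([*g,.19],None,.25)
print(ctrl.get_joints())
p=D(-.128,.001,.14); ctrl.move_to(p,dq(-55)); st("above")
grab("side","side1"); im,d=grab("top","top1"); P=world("top",d)
q0=P[(d>0)&(P[...,2]>.078)&(P[...,2]<.1)&(np.hypot(P[...,0]-.665,P[...,1]-.125)<.05)];print(len(q0),(q0.min(0)+q0.max(0))/2 if len(q0) else 0)
a=cv2.imread("pics/side1.png");cv2.imwrite("pics/s1.png",cv2.resize(a[140:300,220:440],None,fx=3,fy=3))
E
```

```text
at t 3.2 p [0.5426 0.0774 0.0605] w 0.997 g 0.0 F [ 0.2 -0.8  0.8]
closed t 4.08 p [0.5421 0.077  0.06  ] w 0.428 g 14.9 F [ 1.  -0.8 -0.2]
lifted t 5.36 p [0.6639 0.1245 0.0793] w 0.429 g 14.8 F [ 0.3 -0.2 -1.5]
True
rel t 6.76 p [0.664  0.1247 0.0593] w 0.999 g 0.0 F [-0.2 -0.2 -0.1]
[-0.30086324  0.57275567  0.10830314  1.54591593 -0.06827883  1.02873418
 -0.17432406]
above t 8.78 p [ 0.5547 -0.0732  0.1394] w 1.001 g 0.0 F [ 1.   0.7 -0.9]
129 [0.66477698 0.12437759 0.08483131]
```

View pics/s1.png

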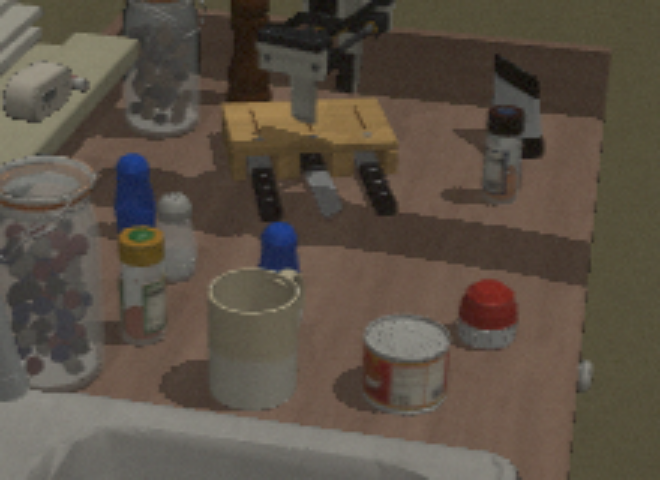

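The shaker (crop (177,235)) stands upright in its new spot, and the corridor in front of the blade (crop (322,190)) is clear. Now the diagonal grip and the first pull.

```bash
python3 - <<'E'
from h import *
print("hit",ctrl.movel(D(-.128,.0015,.0285),None,.12,f_stop=6)); st("down")
if ctrl.get_ee_pos()[2]<.031:
    jaws.close(15); st("closed"); print("tool dock",toD(ctrl.get_ee_pos())*1000)
    print(ctrl.movel(D(-.178,.0015,.0285),None,.06,f_stop=25)); st("pulled"); print("tool dock",toD(ctrl.get_ee_pos())*1000)
    im,d=grab("top","top2")
    cv2.imwrite("pics/t2.png",cv2.resize(im[150:240,290:430,::-1],None,fx=4,fy=4))
E
```

```text
hit False
down t 9.97 p [ 0.556  -0.0737  0.0292] w 1.001 g 0.0 F [-0.2  0.3 -0.1]
closed t 10.57 p [ 0.5549 -0.0745  0.0287] w 0.689 g 13.4 F [-2.5 -3.5  3.5]
tool dock [-127.33669255    0.89953333]
False
pulled t 11.56 p [ 0.5365 -0.0274  0.0282] w 0.684 g 13.9 F [-4.3 -4.   2.5]
tool dock [-177.8936539     0.23960362]
```

View pics/t2.png

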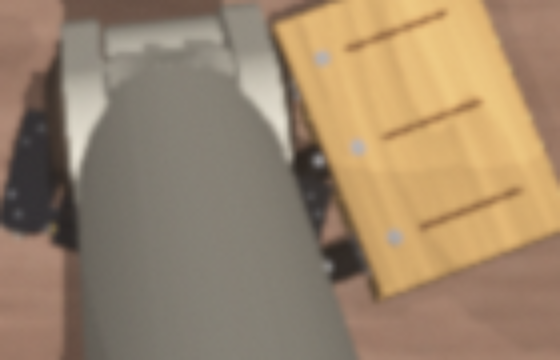

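The grip held and the tool moved 50 mm; the middle handle now shows at crop (318,170). Release, rise, and measure the knife.

```bash
cat >> h.py <<'E'
def meas(tag):
    im,d=grab("top",tag); P=world("top",d); hsv=cv2.cvtColor(im,cv2.COLOR_RGB2HSV); S,V=hsv[...,1],hsv[...,2]
    q2=toD(P); base=(d>0)&(P[...,2]>-.003)&(P[...,2]<.03)&(np.abs(q2[...,1])<.2)&(q2[...,0]>-.45)&(q2[...,0]<-.06)
    out={}
    for nm,m,A0 in(("steel",base&(S<50)&(V>75),80),("black",base&(V<75)&(P[...,2]>.009),30)):
        m=cv2.morphologyEx(m.astype(np.uint8),cv2.MORPH_OPEN,np.ones((3,3)) if nm=="steel" else np.ones((2,2)))
        n,l,s,c=cv2.connectedComponentsWithStats(m)
        for k in range(1,n):
            if s[k,4]>A0:
                t=q2[l==k]*1000; vx,vy,cx,cy=cv2.fitLine(t.astype(np.float32),cv2.DIST_L2,0,.01,.01).ravel()
                a=(t-[cx,cy])@[vx,vy]; r=cv2.minAreaRect(t.astype(np.float32))
                print(nm,c[k].round(),"rect c",np.round(r[0],1),"size",np.round(r[1],1),"ends",np.round([cx+vx*a.min(),cy+vy*a.min(),cx+vx*a.max(),cy+vy*a.max()],1),"z",np.median(P[l==k][:,2]).round(4))
    return im
E
python3 - <<'E'
from h import *
jaws.open_gripper(); st("open"); ctrl.movel(D(-.178,.0015,.12),None,.25)
ctrl.goto_joints(np.array(ctrl.get_joints())+[-.75,-.1,0,0,0,0,0]); st("away")
im=meas("top3"); cv2.imwrite("pics/t3.png",cv2.resize(im[140:300,240:440,::-1],None,fx=3,fy=3))
E
```

```text
open t 12.28 p [ 0.5378 -0.0267  0.0285] w 1.002 g 0.0 F [ 0.4 -0.2 -0.8]
away t 14.3 p [0.429  0.3572 0.1753] w 1.006 g 0.0 F [ 0.2  0.  -0.2]
steel [332. 205.] rect c [-174.5    2.7] size [111.4  29.3] ends [-230.3    2.4 -119.     2.5] z 0.01
black [343. 178.] rect c [-182.5  -10.2] size [268.4  84.1] ends [-259.5   45.5  -68.5   63.9] z 0.0167
black [361. 195.] rect c [-162.8  -53.5] size [227.   42.2] ends [-265.8  -92.4  -69.6   11.6] z 0.017
black [361. 221.] rect c [-160.5  -80.4] size [192.4  51.1] ends [-244.   -68.5  -65.8  -62.8] z 0.017
```

View pics/t3.png

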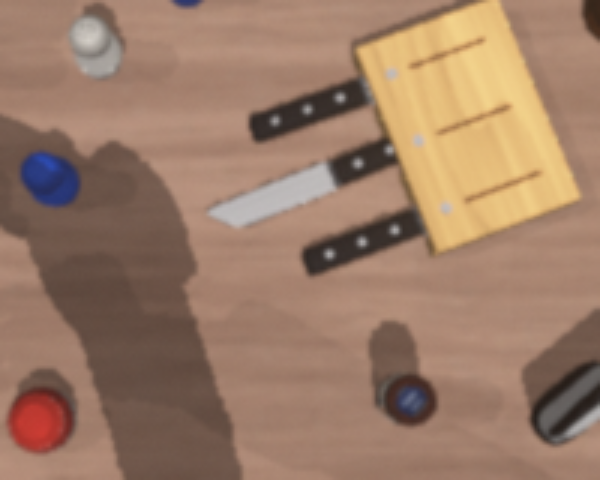

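The knife came straight out 51 mm: tip at dock x≈−230, joint at −119, y≈2.5 mm (crop (335,170)), and nothing else has shifted. Next is a square regrip beyond the handle ends, after checking the clearances of the slide-and-turn path.

```bash
cat > clear.py <<'E'
from h import *
def rect(c,u,x0,x1,y0,y1):
    v=np.array([-u[1],u[0]]); return np.array([c+a*u+b*v for a,b in((x0,y0),(x1,y0),(x1,y1),(x0,y1))],np.float32)
def gap(p,r):  # min distance between convex polys
    if cv2.intersectConvexConvex(p,r)[0]>0: return 0
    f=lambda a,b:min(-cv2.pointPolygonTest(b,tuple(map(float,a[i]*(1-t)+a[(i+1)%len(a)]*t)),True) for i in range(len(a)) for t in np.linspace(0,1,15))
    return min(f(p,r),f(r,p))
def circ(c,r): return np.array([[c[0]+r*np.cos(t),c[1]+r*np.sin(t)] for t in np.linspace(0,6.28,25)[:-1]],np.float32)
obs_low={"hA":rect(DC,DX,-.176,-.066,.050,.077),"hB":rect(DC,DX,-.176,-.066,-.074,-.047),"dock":rect(DC,DX,-.066,.066,-.095,.095),"timer":circ((.35,.166),.028),"jar":circ((.366,-.134),.021),"blue":circ((.551,.162),.022),"shaker":circ((.665,.124),.022)}
def check(g0,a0,g1,a1,gx):
    res={}
    for t in np.linspace(0,1,25):
        g=(1-t)*np.array(g0)+t*np.array(g1); a=np.radians((1-t)*a0+t*a1); u=np.array([np.cos(a),np.sin(a)])
        k=rect(g,u,-.108-gx,.112-gx,-.013,.013); f=rect(g,u,-.012,.012,-.065,.065); b=rect(g,u,-.0375,.0375,-.095,.095)
        for n,o in obs_low.items():
            w=[gap(k,o),gap(f,o)]+([gap(b,o)] if n in("blue","jar","shaker") else [])
            res[n]=min(res.get(n,9),min(w))
    return {n:round(v*1000) for n,v in res.items()}
E
python3 - <<'E'
from clear import *
h0=np.degrees(np.arctan2(*(-DX)[::-1])); print(h0)
gx=.025
g0=D(-.223,.002,0)[:2]; g1=D(-.272,-.022,0)[:2]; g2=np.array([.445,.03])
print(check(g0,h0,g1,h0,gx))
for e in((.445,.03),(.445,.05),(.43,.04)):
    for ang in (180,165,150): print(e,ang,check(g1,h0,e,ang,gx))
E
```

```text
110.60000000000001
{'hA': 35, 'hB': 12, 'dock': 24, 'timer': 69, 'jar': 93, 'blue': 19, 'shaker': 56}
(0.445, 0.03) 180 {'hA': 1, 'hB': 12, 'dock': 72, 'timer': 53, 'jar': 60, 'blue': 12, 'shaker': 79}
(0.445, 0.03) 165 {'hA': 6, 'hB': 12, 'dock': 71, 'timer': 52, 'jar': 63, 'blue': 13, 'shaker': 79}
(0.445, 0.03) 150 {'hA': 21, 'hB': 12, 'dock': 71, 'timer': 51, 'jar': 66, 'blue': 15, 'shaker': 79}
(0.445, 0.05) 180 {'hA': 3, 'hB': 12, 'dock': 73, 'timer': 46, 'jar': 77, 'blue': 9, 'shaker': 79}
(0.445, 0.05) 165 {'hA': 8, 'hB': 12, 'dock': 73, 'timer': 43, 'jar': 82, 'blue': 10, 'shaker': 79}
(0.445, 0.05) 150 {'hA': 17, 'hB': 12, 'dock': 73, 'timer': 38, 'jar': 83, 'blue': 11, 'shaker': 79}
(0.43, 0.04) 180 {'hA': 10, 'hB': 12, 'dock': 73, 'timer': 45, 'jar': 62, 'blue': 11, 'shaker': 79}
(0.43, 0.04) 165 {'hA': 18, 'hB': 12, 'dock': 73, 'timer': 42, 'jar': 69, 'blue': 12, 'shaker': 79}
(0.43, 0.04) 150 {'hA': 32, 'hB': 12, 'dock': 73, 'timer': 39, 'jar': 67, 'blue': 14, 'shaker': 79}
```

```bash
python3 - <<'E'
from h import *
print(ctrl.get_joints())
ctrl.move_to(D(-.191,.0025,.12),dq(0)); print(ctrl.get_joints())
print("hit",ctrl.movel(D(-.191,.0025,.0285),None,.15,f_stop=6)); st("down")
jaws.close(25); st("closed")
print(ctrl.movel(D(-.270,.0025,.0285),None,.08,f_stop=25)); st("pulled"); print(toD(ctrl.get_ee_pos())*1000)
jaws.open_gripper(); ctrl.movel(D(-.270,.0025,.06),None,.25); ctrl.movel(D(-.226,.0025,.06),None,.15); st("over")
E
```

```text
[-0.63021387  0.34694966 -0.14326681  1.94458854  0.09161455  0.75508876
  1.23999294]
[-0.29369968  0.4544945   0.33050422  1.96764892 -0.2116359   0.75211561
  0.52354088]
hit False
down t 16.57 p [ 0.5346 -0.0141  0.029 ] w 1.004 g 0.0 F [-0.2 -0.   0.4]
closed t 17.62 p [ 0.534  -0.0143  0.0285] w 0.274 g 25.0 F [-1.   0.1 -0.6]
False
pulled t 18.75 p [0.5064 0.0592 0.0285] w 0.275 g 25.0 F [-0.3  0.4 -0.4]
[-269.53592608    2.51080452]
over t 20.62 p [0.521  0.0183 0.0593] w 1.0 g 0.0 F [-0.8  0.2 -1.2]
```

```bash
python3 - <<'E'
from clear import *
e=np.array([.43,.04]); hd=165; u=np.array([np.cos(np.radians(hd)),np.sin(np.radians(hd))])
cl=q([np.cos(np.radians(hd-90)),np.sin(np.radians(hd-90))])
print("hit",ctrl.movel(D(-.226,.0025,.0285),None,.12,f_stop=6)); jaws.close(25); st("closed")
print(ctrl.movel(D(-.272,-.022,.0285),None,.1,f_stop=25)); st("1")
print(ctrl.movel([*e,.0285],cl,.08,f_stop=25)); st("2")
jaws.open_gripper(); ctrl.movel([*e,.09],None,.25); ctrl.pause(.2)
gp=e-.126*u; print("regrasp at",gp,toD(gp)*1000)
for s in(-1,1):
    j=ik([*gp,.03],q(s*np.array([u[1],-u[0]]))); print(s,None if j is None else np.round(j,2))
f=rect(gp,u,-.012,.012,-.065,.065); print({n:round(gap(f,o)*1000) for n,o in obs_low.items()})
ctrl.goto_joints(np.array(ctrl.get_joints())+[-.6,-.1,0,0,0,0,0]); st("away")
im=meas("top4"); cv2.imwrite("pics/t4.png",cv2.resize(im[140:310,220:440,::-1],None,fx=3,fy=3))
E
```

```text
hit False
closed t 22.07 p [0.5217 0.0184 0.0285] w 0.276 g 25.0 F [ 0.7 -0.1  0.1]
False
1 t 22.75 p [0.4826 0.0531 0.0286] w 0.271 g 25.0 F [ 0.5  0.2 -1.5]
False
2 t 23.85 p [0.4304 0.0398 0.0285] w 0.275 g 25.0 F [-0.2 -1.2 -1.7]
regrasp at [0.55170665 0.0073888 ] [-205.11649154   26.68118603]
-1 [-0.94  1.25  1.35  1.97 -1.35  1.25 -0.87]
1 [-0.1   0.61  0.05  1.94 -0.05  0.59  1.29]
{'hA': 24, 'hB': 26, 'dock': 79, 'timer': 199, 'jar': 156, 'blue': 67, 'shaker': 80}
away t 26.64 p [0.3486 0.2905 0.1327] w 1.0 g 0.0 F [-0.1  0.6 -0. ]
steel [302. 257.] rect c [-294.2  -97. ] size [111.4  27.8] ends [-328.1 -141.6 -260.6  -52.4] z 0.0097
black [343. 178.] rect c [-184.   -11.7] size [264.2  84.4] ends [-277.8   23.1  -70.2   69.6] z 0.0166
black [313. 219.] rect c [-231.3  -12.3] size [104.6  20.7] ends [-261.3  -55.3 -200.4   29.9] z 0.0167
black [361. 221.] rect c [-117.4  -63.9] size [ 20.5 103.8] ends [-169.3  -64.2  -65.6  -64.5] z 0.017
```

View pics/t4.png

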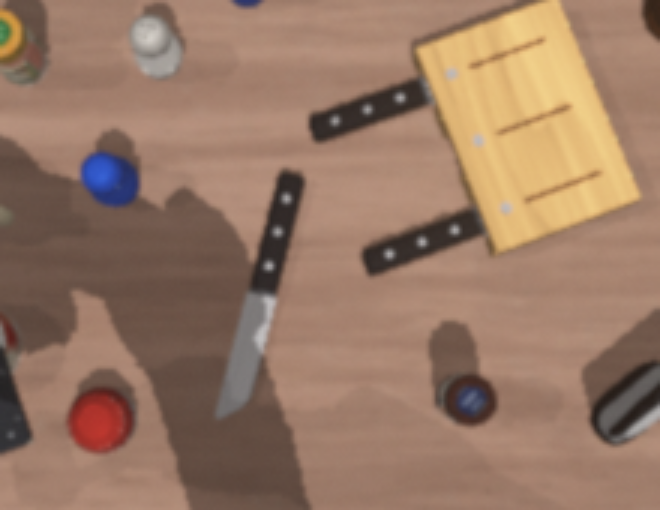

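The knife lies flat and released: butt at crop (290,180), tip at (220,415), heading 165°. The other knives sit within a few mm of where they were. Now take it by the handle, lift, turn, and line it up with the mouth.

```bash
python3 - <<'E'
from h import *
mid=np.array([-.2613,-.0550]); d=np.array([.5816,.8135]); g=mid+.088*d   # grip 88 mm behind joint
h=np.radians(165); o=q([-np.sin(h),np.cos(h)])
ctrl.goto_joints([-.3,.45,.25,1.6,-.26,.9,-1.6]); st("mid")
print(np.round(ik(D(*g,.10),o),2))
ctrl.move_to(D(*g,.10),o); print("hit",ctrl.movel(D(*g,.0275),None,.15,f_stop=6)); st("down")
jaws.close(40); st("closed"); ctrl.movel(D(*g,.16),None,.15); st("up")
j=ik(D(-.274,0,.16),dq(0)); print(np.round(ctrl.get_joints(),2),np.round(j,2))
E
```

```text
mid t 29.05 p [0.7058 0.0861 0.2628] w 0.998 g 0.0 F [-0.  -0.2  0.6]
[-0.31  0.49  0.31  1.96 -0.22  0.72 -1.71]
hit True
down t 30.57 p [0.5401 0.009  0.0254] w 1.004 g 3.1 F [-0.1  0.2  6.9]
closed t 31.63 p [0.5404 0.0091 0.0253] w 0.257 g 42.6 F [-0.3  0.   5.5]
up t 32.69 p [0.5397 0.0086 0.1591] w 0.259 g 39.8 F [ 1.1 -0.1 -2. ]
[-0.34  0.41  0.34  1.93 -0.18  0.85 -1.74] [-0.06  0.34 -0.14  2.    0.06  0.81  0.13]
```

Handle gripped (24 mm). Turning above the mouth and checking the attitude from the side.

```bash
python3 - <<'E'
from h import *
ctrl.move_to(D(-.274,0,.16),dq(0)); st("turned"); ctrl.movel(D(-.274,0,.075),None,.2); st("low")
im,d=grab("side","side5"); P=world("side",d); q2=toD(P); V=im.max(2)
m=(d>0)&(np.abs(q2[...,1])<.03)&(q2[...,0]<-.068)&(q2[...,0]>-.24)&(P[...,2]>.03)&(P[...,2]<.09)
for a,b in((-.10,-.07),(-.13,-.10),(-.16,-.13),(-.18,-.16),(-.21,-.19),(-.235,-.21)):
    k=m&(q2[...,0]>a)&(q2[...,0]<b)
    if k.sum(): print(a,k.sum(),"y",np.median(q2[k][:,1]).round(4),"z",np.median(P[k][:,2]).round(4),"V",np.median(V[k]))
print("min x (most fwd)",q2[m][:,0].max())
cv2.imwrite("pics/s5.png",cv2.resize(im[140:300,220:440,::-1],None,fx=3,fy=3))
E
```

```text
turned t 34.33 p [0.5024 0.0623 0.1597] w 0.262 g 39.8 F [-0.2 -0.6 -1.9]
low t 34.9 p [0.5028 0.0626 0.0752] w 0.257 g 39.8 F [ 0.3  0.3 -1.4]
-0.1 6 y 0.0207 z 0.0382 V 83.0
-0.21 6 y -0.0113 z 0.0664 V 38.5
-0.235 16 y -0.0072 z 0.0674 V 28.0
min x (most fwd) -0.06829407636041417
```

View pics/s5.png

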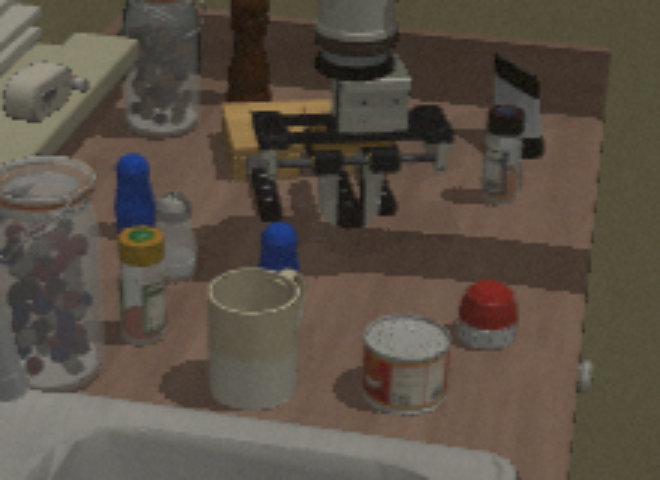

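The side view shows the handle end between the fingers at crop (350,195), pointing into the dock. Its top reads 0.067 m against the expected 0.068, so it is level. Lowering, inserting, releasing beyond the neighbouring handles, then pushing home with shut fingers.

```bash
python3 - <<'E'
from h import *
print("hit",ctrl.movel(D(-.274,0,.0268),None,.1,f_stop=8)); st("low"); z=max(ctrl.get_ee_pos()[2],.0262)
hit=ctrl.movel(D(-.188,0,z),None,.07,f_stop=15); st("in"); print(hit,toD(ctrl.get_ee_pos())*1000)
if not hit:
    jaws.open_gripper(); ctrl.movel(D(-.188,0,.08),None,.2); ctrl.movel(D(-.25,0,.08),None,.2); jaws.close(10); st("shut")
    ctrl.movel(D(-.25,0,.029),None,.15)
    print(ctrl.movel(D(-.175,0,.029),None,.06,f_stop=12)); st("push"); print(toD(ctrl.get_ee_pos())*1000)
E
```

```text
hit False
low t 35.58 p [0.5028 0.0626 0.0272] w 0.259 g 39.8 F [-0.5  0.4 -1.6]
in t 36.96 p [ 0.5326 -0.0173  0.0271] w 0.259 g 39.8 F [ 0.3 -0.6 -1.1]
False [-1.88727257e+02  7.76549263e-02]
shut t 40.43 p [0.5109 0.04   0.08  ] w 0.004 g 0.0 F [ 0.2 -1.2 -0.2]
False
push t 42.33 p [ 0.5372 -0.03    0.0289] w 0.004 g 0.0 F [-0.2 -0.2 -0.2]
[-1.75201266e+02 -5.54311860e-02]
```

```bash
python3 - <<'E'
from h import *
ctrl.movel(D(-.23,0,.04),None,.15); ctrl.movel(D(-.23,0,.15),None,.25)
ctrl.goto_joints(np.array(ctrl.get_joints())+[-.8,-.1,0,0,0,0,0]); st("away")
im=meas("top6"); cv2.imwrite("pics/t6.png",cv2.resize(im[120:300,230:440,::-1],None,fx=3,fy=3))
E
```

```text
away t 44.97 p [0.3602 0.3961 0.2025] w 0.003 g 0.0 F [ 0.5  0.1 -0.8]
black [343. 178.] rect c [-119.4   61.2] size [ 20.8 101.9] ends [-170.4   60.3  -68.3   58.8] z 0.0167
black [354. 199.] rect c [-169.3  -44. ] size [227.   68.4] ends [-260.5  -29.2  -64.3    4.5] z 0.0168
black [361. 221.] rect c [-160.3  -80.3] size [192.7  51.2] ends [-244.1  -68.7  -65.6  -62.9] z 0.0171
```

View pics/t6.png

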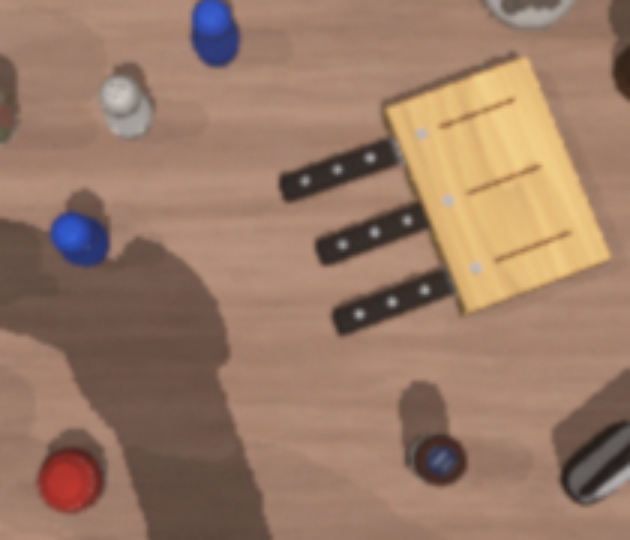

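The middle knife is fully home: only its handle shows, at crop (370,235), and no steel was detected. The shaker stands upright at (125,105), and the other knives and objects are in place. Handing in.

```bash
python3 -c "
from h import *
print(ctrl.job_done()); st('done')"
```

```text
the job is handed in; nothing more can be done
None
the job is handed in; nothing more can be done
```

The job is handed in at about 45 s: the knife was drawn out, laid flat, regripped by its handle and slid in blade first until no blade showed, with the salt shaker moved aside and left upright; no verdict came back.

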